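Wind the bean cooler's timer and set it to the green tab

TASK

Set the run timer on the bean cooler's sloping console. Turn its wooden bar knob clockwise until the white pointer has gone past the heavy top mark well into the yellow zone and keep it there for a moment, which winds the bell, then turn it back down until the pointer stands at the green tab, to within half a minute division, and let go. Do not shift the green tab, and leave the jar, the mug and the screwdriver where they are.

Things in the scene. Friction and masses are not known exactly. Their poses are not given: they have to be found in the camera images.
- console: Fixed control console: black case, red sloping top, 196 mm (x) by 200 mm (y). Its face falls by 22 degrees towards its own -x side (the front); front edge about 80 mm high, back edge 160. Origin on the table under the dial's centre, z up. The dial's centre on the face is 120 mm above the origin; the dial's axis is the face's normal, (-sin 22deg, 0, cos 22deg) in the console's frame.
- bar_grip (a point): Grip point of the wooden bar knob: on the dial's axis, 30 mm above the face, 12 mm below the bar's top. Bar 62 mm long, 18 wide, 32 high, on a black disc (110 mm across, top 10 mm above the face). x along the bar to the pointer's side, y across it (close the fingers so), z out of the face. Play: the bar turns 0.12 rad either way before it carries the dial, so 0.24 rad is lost on reversing.
- dial (a joint): Dial angle, rad: 0 = pointer at 0 minutes, growing clockwise seen looking at the face; 0.2 rad a minute. The scale lies on the far rim, from 0 on the left (seen from the console's front) to the heavy top mark on the right (15 minutes, 3.0 rad). Yellow zone 3.05 to 3.49, well inside from 3.12, firm stop at 3.45. The dial stays where left; it takes 0.1 N m to turn.
- pointer_tip (a point): End of the white pointer on the black dial disc, 56 mm from the dial's axis and 8 mm above the face.
- tab_tip (a point): Inner end of the green tab clipped on the scale's rim (10 mm wide, 40 long, 6 high, stiff): 56 mm from the dial's axis, 8 mm above the face; it coincides with pointer_tip when the pointer is at the tab. A minute division is 11 mm here.
- tab (a joint): Place of the green tab on the rim, rad, clockwise; the pointer stands exactly at the tab when dial equals tab + 1.5. It differs from run to run (about 6 to 11.5 minutes).
- jar: Bystander: loose amber jar of beans with a steel cap, 72 mm across, 110 mm high; origin at the centre of its underside.
- mug: Bystander: loose white mug, 80 mm across, 85 mm high, handle at its +y; origin at the centre of its underside.
- screwdriver: Bystander: loose red-handled screwdriver, 170 mm long, lying behind the console along its own x; origin on its underside.

How it is judged:
On the way:
1. the pointer has been turned clockwise past the top mark, well into the yellow zone (dial above 3.12 rad), and kept there for 0.2 s (value of joint dial above 3.12 rad), for 0.2 s.
At the end, for the whole second after the job is handed in: The pointer's end rests within 5.8 mm (half a minute division) of the green tab's inner end, the dial is still, the tab is within 4 mm of where it was, and the jar, mug and screwdriver are within 30 mm of where they were (distance between pointer_tip and tab_tip below 0.0058 m and velocity of joint dial between -0.05 and 0.05 rad/s and distance of tab_tip from where it was at the start of the episode below 0.004 m and distance of each of jar, mug, screwdriver from where it was at the start of the episode below 0.03 m); the robot touches nothing.
It fails at once if the green tab is shifted by more than 4 mm (distance of tab_tip from where it was at the start of the episode above 0.004 m).
It fails at once if the jar, the mug or the screwdriver is moved by more than 30 mm or the jar or mug is tipped (distance of any of jar, mug, screwdriver from where it was at the start of the episode above 0.03 m or angle between any of jar, mug's own z axis and vertical above 0.4 rad).
It also fails if it takes over 69 s, if anything falls off the work surface, if the arm or the gripper's body presses on something with over 40 N, if the wrist force passes 120 N, or if a joint passes its speed limit or range.

ROBOT

A 6-joint arm with a two-finger parallel gripper is mounted at the origin on the work surface. World frame = base frame: x ahead of the robot, y to its left, z up, the work surface at z = 0. Lengths are in m, angles in rad, forces in N, time in s.
With the tool pointing down it reaches from about 0.35 to 0.775 m from the base axis. Payload 5.5 kg.
Tool frame: the origin (TCP) lies midway between the tips of the shut fingers; the grasp point (between the pads) lies grip_point_offset behind it (grip_point_offset is the distance from the TCP to the grasp point, in m); z points along the fingers, y is the direction in which the jaws open and shut (so a half turn about z gives the same grasp; the last joint's range is limited). The gripper opens to 85 mm and grips with 20 to 120 N. Pads are 22 mm wide; open, the fingers measure 114 mm over their backs; the gripper's body (76 mm by 85 mm) begins 54 mm behind the grasp point. The pads swing forward as they close: fully open they stand 13 mm farther back than shut.
Start: joints at [-1.355, 0.313, 0.046, 1.304, 0, 1.431], TCP at [0.2, -0.539, 0.231] pointing down, gripper open.
Joint ranges: [-2.76, 2.76], [-0.86, 1.69], [-1.03, 1.26], [-2.2, 2.34], [-1.47, 1.5], [-3.14, 3.14]. Speed limits (rad/s): [2.57, 2.57, 3.14, 3.14, 3.14, 3.14].

INTERFACE

Orientations are given as a unit quaternion [w, x, y, z].
In Python, from workcell import * gives the robot as it stands.
- The arm moves only by the tool send_rows, never from a script. Its argument "series" is one flat list of numbers, 7 for each row, row after row: the shift along the tool's x, y, z in cm, then the turn, a rotation vector about the tool's x, y, z in degrees, then the opening, from 0 (shut) to 1 (fully open). A call has 1 to 10 rows; each row is the pose to reach, as a shift and turn from the pose commanded when the call began, along the tool's axes at that moment; what a row does not reach only later rows make up. A row lasts 1/12 s, in which the tool goes at most 41.7 mm and 7.16 degrees, less where a joint would pass 70% of its speed; a pose out of reach is approached as far as the arm can. A call with a gripper value outside its range is refused whole. The fingers move at their own pace and stop on an object; "newtons" is the grip in N (left out, the last holds). Time passes only in rows, so rows that repeat a pose let the fingers close. It gives the time, the measured TCP pose, the force and the opening at its end, in the units of the state.
- get_state(): the state, without advancing time (a new reading comes with each control period).
- read_camera(name): name is "side" or "top"; returns the picture (384x512x3 uint8, blue, green, red); there is no depth.
- camera_info(name): a dict with "K" (3x3 intrinsics, pixels), "D" ([k1, k2, p1, p2, k3] as OpenCV has them; the pictures are not rectified), "xyz" and "attitude" of the camera in the world. Camera axes: x right, y down, z forward; pixel columns grow to the right and rows downward; lengths in m; the calibration is good to about 2 mm. A picture is of the moment at which its call begins. camera_info takes no time and is no camera call.
- hand_in(): hands the job in, once; it reports no verdict.
Trained networks look in the newest picture that a camera, given by its name, has taken for a name from the list of things; names that differ only in an ending like _2 or _b are one class to them, and where a whole thing is asked for, a point or a joint stands for the part that bears it (a point fixed in the world has none). Each returns a list of dicts, best first, with "p" (0 to 1); they miss things now and then, are a little off and sometimes report something else, mostly with a low value. They report only what shows in the picture. A call takes as long as a camera call.
- silhouettes(camera, label): "pixels" (384x512 bool, what is visible of it) and "box" ([left, top, width, height] in pixels, round what is visible of it).
The state is a dict: "clock": time; "joint_pos": joint angles; "qvel": joint speeds; "tau": joint torques, N m; "tcp_pos": TCP position; "orientation": TCP orientation; "wrist_force": force on the tool from outside, world axes, zero at the start; "ft_torque": the same for the moment, N m; "finger_gap": finger opening in m.
Only numpy, scipy, OpenCV 4.12 (cv2) and the standard library are available. Lean on these libraries where they do the work, as an engineer would, in place of code of your own. Each camera call takes 0.05 s, during which the arm holds its last target. There are 200 camera calls.

## Working session

There is one attempt and no reset: what is moved stays moved. The work goes in short steps, Python scripts to look and compute and a tool call to move; the robot and the scene stay as the last step left them, time stands still between calls to the robot, and variables do not carry over. Pictures are saved under pics/ and viewed, about 8 in all and at most 12, crops included, and the job is handed in when it is done.

Besides the shell and the picture viewer there is one more tool, called after ">>>" by a JSON object that holds its "fn" and its "kwargs". send_rows: Moves the arm, as the interface text tells. Its arguments: {"type":"object","properties":{"series":{"type":"array"},"newtons":{"type":"number"}},"required":["series"]}

```bash
mkdir -p pics; ls
python3 - <<'E'
from workcell import *
import cv2,numpy as np
print(get_state())
for n in ("side","top"):
    print(camera_info(n)); cv2.imwrite(f"pics/{n}0.png",cv2.resize(read_camera(n),(768,576)))
    for l in ("console","bar_grip","pointer_tip","tab_tip"):
        print(n,l,[(round(d["p"],2),d["box"],[round(v) for v in np.argwhere(d["pixels"]).mean(0)[::-1]]) for d in silhouettes(n,l)])
E
```

```text
pics
{'clock': 0.0, 'joint_pos': array([-1.35459379e+00,  3.14004016e-01,  4.49522395e-02,  1.30358136e+00,
        1.09655680e-06,  1.43118910e+00]), 'qvel': array([-2.30251142e-05, -8.16840288e-04,  2.62628017e-03, -5.08733960e-04,
       -2.65635688e-03, -1.68783472e-03]), 'tau': array([ 4.32401539e-04, -4.80624533e+01,  2.98533279e+01,  1.92761229e-02,
       -1.54839768e-04, -5.78972475e-06]), 'tcp_pos': array([ 0.20017659, -0.53848047,  0.23039587]), 'orientation': array([-9.17753061e-04,  9.84216207e-01,  1.76967836e-01, -3.46163031e-05]), 'wrist_force': array([-0.43113945, -0.67382573, -0.25146173]), 'ft_torque': array([-8.72018046e-03,  9.52335192e-06, -9.75763851e-04]), 'finger_gap': 0.08546965048890082}
{'K': array([[426.94952312,   0.        , 262.33019743],
       [  0.        , 426.94952312, 193.00596914],
       [  0.        ,   0.        ,   1.        ]]), 'D': array([-0.14888378,  0.        ,  0.        ,  0.        ,  0.        ]), 'xyz': array([0.06857322, 0.88099019, 0.97351637]), 'attitude': array([ 0.12426259, -0.25208409,  0.87260623, -0.39946313])}
side console [(0.94, [255.8, 165.8, 87.9, 89.8], [300, 211])]
side bar_grip [(0.73, [294.3, 189.8, 25.4, 12.3], [306, 197])]
side pointer_tip [(0.63, [285.6, 186.1, 36.9, 29.5], [304, 199])]
side tab_tip []
{'K': array([[407.94957835,   0.        , 261.1390572 ],
       [  0.        , 407.94957835, 190.21211053],
       [  0.        ,   0.        ,   1.        ]]), 'D': array([-0.0184999,  0.       ,  0.       ,  0.       ,  0.       ]), 'xyz': array([0.52680841, 0.0372646 , 1.03945927]), 'attitude': array([-0.0325739 ,  0.71145331, -0.7006076 ,  0.04384185])}
top console [(0.69, [209.4, 187.3, 119.2, 115.9], [269, 245])]
top bar_grip [(0.55, [252.9, 239.0, 25.2, 28.9], [266, 253])]
top pointer_tip [(0.94, [247.0, 228.8, 44.1, 43.0], [267, 250])]
top tab_tip []
```

Run:
```python
import cv2
a=cv2.imread("pics/top0.png"); s=cv2.imread("pics/side0.png")
t=cv2.resize(cv2.resize(a,(512,384))[170:320,190:350],(640,600),interpolation=cv2.INTER_CUBIC)
cv2.imwrite("pics/top_c.png",t)
```

```text
(no output)
```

View pics/top0.png

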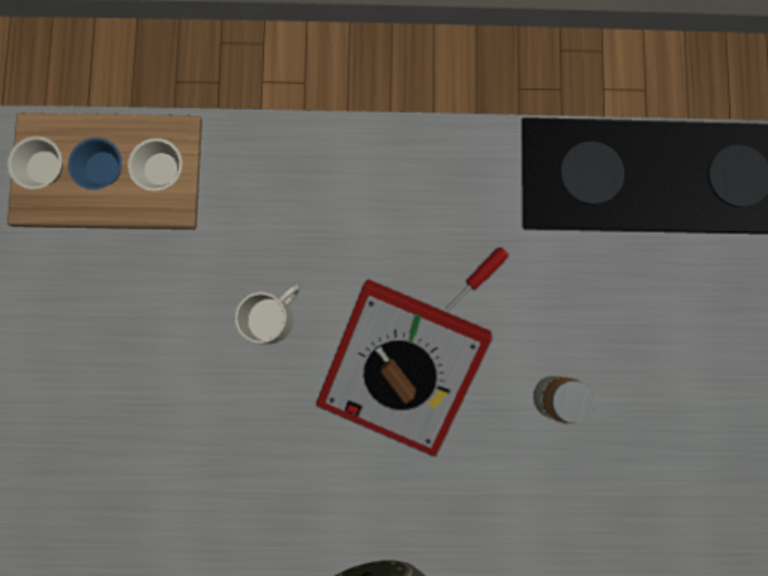

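View pics/top_c.png

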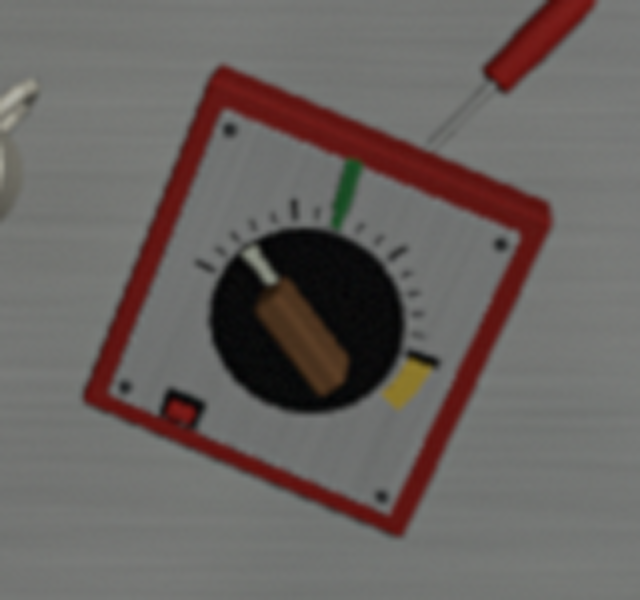

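View pics/side0.png

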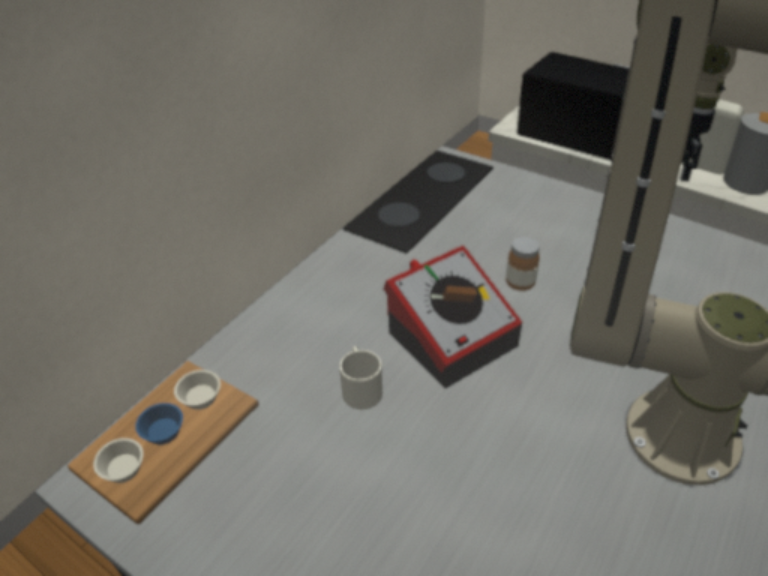

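Top view: console centre about (400,373) in the 768-wide picture, turned roughly 25°. The pointer is at about 2–3 minutes and the green tab is about (416,328). The mug is to the left, the jar to the right and the screwdriver behind. Next, fit the pose.

```bash
cat > h.py <<'E'
from workcell import *
import cv2,numpy as np
from scipy.spatial.transform import Rotation as R
from scipy.optimize import least_squares
S,C=np.sin(np.radians(22)),np.cos(np.radians(22))
def cam(n):
    c=camera_info(n); q=c["attitude"]; return c, R.from_quat(q,scalar_first=True).as_matrix()
def proj(n,P):
    c,A=cam(n); return cv2.projectPoints((np.asarray(P)-c["xyz"])@A,np.zeros(3),np.zeros(3),c["K"],c["D"])[0][:,0]
def T(p): # face->world
    x,y,w=p; Rc=R.from_euler('z',w).as_matrix(); F=np.array([[C,0,-S],[0,1,0],[S,0,C]])
    return Rc@F, np.array([x,y,.12])
def face(n,uv,p,h): # pixel->face coords at height h above face
    c,A=cam(n); u=cv2.undistortPoints(np.array(uv,float).reshape(-1,1,2),c["K"],c["D"])[:,0]
    d=np.c_[u,np.ones(len(u))]@A.T; M,o=T(p)
    d=d@M; e=(c["xyz"]-o)@M; t=(h-e[2])/d[:,2]; return e+t[:,None]*d
E
cat > fit.py <<'E'
from h import *
crop=lambda l:np.array(l)/4+[189.6,169.6]
cor=crop([(222,68),(551,208),(400,535),(86,400)])
X=np.array([[.098,.1],[.098,-.1],[-.098,-.1],[-.098,.1]])
def w2(p,f=X): 
    M=R.from_euler('z',p[2]).as_matrix(); return np.c_[f,.12+f[:,0]*S/C]@M.T+[p[0],p[1],0]
scr=crop([(230,130),(501,244),(382,497),(125,387)])
# disc ellipse
im=read_camera("top"); g=im.max(2).astype(np.uint8); m=(g<45).astype(np.uint8)
n,l,st,ce=cv2.connectedComponentsWithStats(m)
best=min(range(1,n),key=lambda i:np.hypot(*(ce[i]-[266,250])) if st[i,4]>300 else 1e9)
cn=max(cv2.findContours((l==best).astype(np.uint8),0,1)[0],key=len)
hull=cv2.convexHull(cn); el=cv2.fitEllipse(hull); print("disc",el,st[best])
th=np.linspace(0,2*np.pi,60)
def discc(p):
    M,o=T(p); P=np.c_[.055*np.cos(th),.055*np.sin(th),0*th+.010]@M.T+o; return proj("top",P).mean(0)
f=lambda p:np.r_[(proj("top",w2(p))-cor).ravel(), 2*(discc(p)-el[0])]
r=least_squares(f,[.45,.03,-.4]); p=r.x; print(p, f(p).round(2))
f2=lambda p:(proj("top",w2(p))-cor).ravel()
print("corners only",least_squares(f2,p).x)
print("screws",face("top",scr,p,0).round(4).tolist())
for n,uv,h in [("zero",(205,266),0),("top",(422,358),0),("tabtip",(337,228),.008),("tabend",(352,162),.006),("pt",(248,250),.008),("pt2",(275,280),.01),("barnear",(272,295),.042),("barfar",(335,375),.042)]:
    q=face("top",crop([uv]),p,h)[0]; print(n,q.round(4),"r",np.hypot(*q[:2]).round(4),"dial",round(1.5-np.arctan2(q[1],q[0]),3))
np.save("p.npy",p)
sc=cv2.imread("pics/side0.png")
E
python3 fit.py
```

```text
disc ((266.3399353027344, 249.67919921875), (45.12812805175781, 48.163352966308594), 105.85420227050781) [ 243  227   48   46 1348]
[ 0.49814     0.00809357 -0.38577049] [-2.35  1.42  0.66  2.47  0.47  0.2  -0.77 -0.26  1.   -1.96]
corners only [ 0.50035461  0.00699082 -0.38572682]
screws [[0.08, 0.0797, 0.0], [0.0804, -0.0803, 0.0], [-0.0879, -0.0802, 0.0], [-0.088, 0.08, 0.0]]
zero [0.0005 0.064  0.    ] r 0.064 dial -0.063
top [ 0.0007 -0.0675  0.    ] r 0.0675 dial 3.06
tabtip [0.0548 0.0052 0.008 ] r 0.0551 dial 1.406
tabend [0.0922 0.0119 0.006 ] r 0.093 dial 1.372
pt [0.0226 0.0452 0.008 ] r 0.0506 dial 0.393
pt2 [0.0134 0.0251 0.01  ] r 0.0285 dial 0.419
barnear [0.018  0.0239 0.042 ] r 0.03 dial 0.575
barfar [-0.0102 -0.0239  0.042 ] r 0.026 dial 3.474
```

```bash
cat > fit2.py <<'E'
from h import *
crop=lambda l:np.array(l)/4+[189.6,169.6]
def disc(n,guess):
    im=read_camera(n); m=(im.max(2)<45).astype(np.uint8)
    sub=im[guess[1]-4:guess[1]+5,guess[0]-4:guess[0]+5].max(2); 
    k,l,st,ce=cv2.connectedComponentsWithStats(m)
    best=min(range(1,k),key=lambda i:np.hypot(*(ce[i]-guess)) if 200<st[i,4]<3000 else 1e9)
    cn=max(cv2.findContours((l==best).astype(np.uint8),0,1)[0],key=len)
    el=cv2.fitEllipse(cv2.convexHull(cn)); print(n,el,st[best]); return np.array(el[0])
et=disc("top",(266,250)); es=disc("side",(304,199))
th=np.linspace(0,2*np.pi,60)
def dc(p,n,z=0,full=0):
    M,o=T(p); P=np.c_[.055*np.cos(th),.055*np.sin(th),0*th+.010]@M.T+o+[0,0,z]; q=proj(n,P)
    return q if full else q.mean(0)
scr=crop([(230,130),(501,244),(382,497),(125,387)])
zt=crop([(205,266),(422,358)])
def marks(p):
    M,o=T(p); a=1.5-np.array([0,3.]); P=np.c_[.0655*np.cos(a),.0655*np.sin(a),0*a]
    Q=np.array([[.084,.08,0],[.084,-.08,0],[-.084,-.08,0],[-.084,.08,0]])
    return proj("top",np.r_[P,Q]@M.T+o)-np.r_[zt,scr]
f=lambda p:np.r_[marks(p).ravel(),2*(dc(p,"top")-et)]
p=least_squares(f,[.5,0,-.38]).x; print("top",p,f(p).round(2))
print("side disc resid",dc(p,"side")-es, "spans",np.ptp(dc(p,"side",0,1),0),np.ptp(dc(p,"top",0,1),0))
g=lambda q:np.r_[dc([q[0],q[1],p[2]],"top",q[2])-et,dc([q[0],q[1],p[2]],"side",q[2])-es]
q=least_squares(g,[p[0],p[1],0]).x; print("tri",q,g(q))
np.save("p.npy",p)
for n,uv,h in [("zero",(205,266),0),("top",(422,358),0),("tabtip",(337,228),.008),("tabend",(352,162),.006),("pt",(248,250),.008),("pt2",(275,280),.01)]:
    v=face("top",crop([uv]),p,h)[0]; print(n,v.round(4),"r",np.hypot(*v[:2]).round(4),"dial",round(1.5-np.arctan2(v[1],v[0]),3))
im=read_camera("top")
# bar mask brown
b,gg,r=[im[...,i].astype(int) for i in range(3)]
m=np.zeros(im.shape[:2],np.uint8); m[230:272,246:288]=1
bm=m*((r-b>25)&(r<200)&(r-gg>10)).astype(np.uint8); 
gm=np.argwhere((gg-r>25)&(gg-b>15)); gm=gm[(gm[:,0]>195)&(gm[:,0]<240)]
w=np.argwhere((im.min(2)>90)*m>0)[:,::-1]
print("bar",bm.sum(),cv2.minAreaRect(np.argwhere(bm)[:,::-1].astype(np.float32)))
v=face("top",gm[:,::-1],p,.007); 
pc=v[:,:2].mean(0); e=np.linalg.svd(v[:,:2]-pc)[2][0]; print("green n",len(gm),"mean dial",1.5-np.arctan2(pc[1],pc[0]),"axis dir",1.5-np.arctan(e[1]/e[0]), "r",np.hypot(*v[:,:2].T).min(),np.hypot(*v[:,:2].T).max())
v=face("top",w,p,.008); rr=np.hypot(*v[:,:2].T); k=(rr<.056)&(rr>.03); print("white",k.sum(),"dial",1.5-np.arctan2(v[k,1].mean(),v[k,0].mean()))
v=face("top",np.argwhere(bm)[:,::-1],p,.042); print("bar at top h",v.mean(0),1.5-np.arctan2(*np.linalg.svd(v[:,:2]-v[:,:2].mean(0))[2][0][::-1]))
# overlay
o=im.copy(); o=cv2.resize(o[170:320,190:350],(640,600),interpolation=cv2.INTER_CUBIC)
M,oo=T(p)
def dr(P,c):
    for x in (proj("top",np.array(P)@M.T+oo)-[189.6,169.6])*4: cv2.circle(o,tuple(int(i) for i in x.round()),2,c,-1)
dr(np.c_[.055*np.cos(th),.055*np.sin(th),0*th+.01],(255,255,0))
dr([[.056*np.cos(1.5-d),.056*np.sin(1.5-d),.008] for d in np.arange(0,3.01,.2)],(0,255,255))
dr([[0,0,.042]],(0,0,255))
cv2.imwrite("pics/ov.png",o)
E
python3 fit2.py
```

```text
top ((266.3334655761719, 249.67449951171875), (45.151123046875, 48.13362503051758), 106.34783935546875) [ 243  227   48   46 1347]
side ((318.8889465332031, 238.3022003173828), (10.300950050354004, 71.05268859863281), 60.527164459228516) [291 220  55  35 366]
top [ 0.49513157  0.00899294 -0.385698  ] [-0.32 -0.46 -0.61 -0.48  0.11 -0.3   0.12 -0.1   0.18 -0.1   0.18 -0.12
  0.16  0.78]
side disc resid [-14.69579117 -40.28942689] spans [35.25702451 31.81540911] [49.41683584 46.46884186]
tri [ 0.47272728 -0.00538878 -0.17619239] [ 3.43518178  6.52638459 -9.24375997  0.06454429]
zero [0.0039 0.0643 0.    ] r 0.0644 dial -0.01
top [ 0.0041 -0.067   0.    ] r 0.0671 dial 3.009
tabtip [0.0581 0.0055 0.008 ] r 0.0584 dial 1.405
tabend [0.0955 0.0122 0.006 ] r 0.0963 dial 1.373
pt [0.026  0.0455 0.008 ] r 0.0524 dial 0.448
pt2 [0.0168 0.0254 0.01  ] r 0.0305 dial 0.512
bar 337 ((270.06536865234375, 258.2972412109375), (40.33998107910156, 13.764070510864258), 46.16913986206055)
green n 57 mean dial 1.3850313869921032 axis dir 1.3635422366684082 r 0.05879379314029895 0.09707996980916947
white 33 dial 0.4348779812283783
bar at top h [ 0.00602246 -0.00161688  0.042     ] 0.4564460624475788
```

View pics/ov.png

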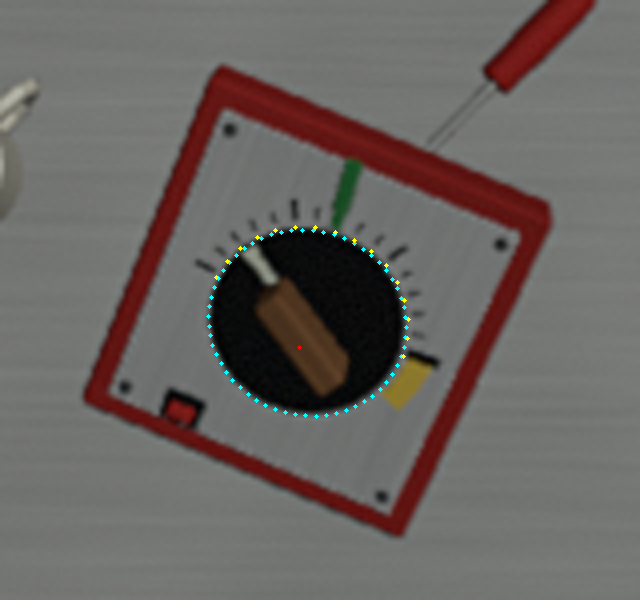

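Pose fits well: screws and 0/15 marks agree within 0.5 px, and the disc outline and minute dots lie on the picture. Console is at (0.495, 0.009), yaw −0.386. Dial now about 0.44, tab at dial about 1.39. Now the move helper.

```bash
cat >> h.py <<'E'
p=np.load("p.npy")
def target(b,h):  # bar angle b (dial units), TCP at h above face; tool x opposite pointer
    M,o=T(p); a=1.5-b; x=-np.array([np.cos(a),np.sin(a),0]); z=np.array([0,0,-1.]); y=np.cross(z,x)
    return M@np.c_[x,y,z], o+M@[0,0,h]
def rel(Rt,pt):
    s=get_state(); A=R.from_quat(s["orientation"],scalar_first=True).as_matrix()
    d=(A.T@(np.array(pt)-s["tcp_pos"]))*100; r=np.degrees(R.from_matrix(A.T@Rt).as_rotvec())
    print("rel cm",d.round(2),"deg",r.round(2),"t",s["clock"],"q",s["joint_pos"].round(2),"tcp",s["tcp_pos"].round(4),"F",s["wrist_force"].round(1),"gap",s["finger_gap"])
E
python3 - <<'E'
from h import *
import workcell; print([n for n in dir(workcell) if 'grip' in n.lower()], getattr(workcell,'grip_point_offset',None))
Rt,pt=target(.45,.10)
rel(Rt,[.44,-.32,.33]); rel(Rt,pt); print(pt)
E
```

```text
['grip_point_offset'] 0.0187
rel cm [ 30.1  -12.18  -9.87] deg [ 19.63  24.5  159.6 ] t 0.7 q [-1.35  0.31  0.05  1.3  -0.    1.43] tcp [ 0.2003 -0.539   0.2314] F [-0.4  1.  -0.5] gap 0.08530811986083152
rel cm [ 43.96 -43.63   1.86] deg [ 19.63  24.5  159.6 ] t 0.7 q [-1.35  0.31  0.05  1.3  -0.    1.43] tcp [ 0.2003 -0.539   0.2314] F [-0.4  1.  -0.5] gap 0.08530811986083152
[0.46042292 0.02308586 0.21271839]
```

>>> {"fn": "send_rows", "kwargs": {"series": [4, -1.6, -3, 0, 0, -7, 1, 8, -3.2, -6, 0, 0, -14, 1, 12, -4.8, -9, 0, 0, -21, 1, 15, -6, -10, 0, 0, -28, 1, 18, -7.2, -10, 0, 0, -35, 1, 21, -8.4, -10, 0, 0, -42, 1, 24, -9.6, -10, 0, 0, -49, 1, 27, -10.8, -10, 0, 0, -56, 1, 30, -12, -10, 0, 0, -63, 1, 30, -12, -10, 0, 0, -70, 1]}}

```text
clock: 1.53
tcp_pos: [0.4431, -0.3182, 0.3315]
orientation: [0.0, 0.701, 0.714, 0.001]
wrist_force: [-0.6, -1.1, -0.3]
finger_gap: 0.0856
```

Run:
```python
from h import *
Rt,pt=target(.45,.12); rel(Rt,pt)
```

```text
rel cm [34.37  1.66 10.06] deg [  -1.46  -27.05 -125.16] t 1.5333 q [-0.77  0.25  0.2   1.52  0.    0.78] tcp [ 0.4431 -0.3182  0.3315] F [-0.6 -1.1 -0.3] gap 0.08558986427415431
```

>>> {"fn": "send_rows", "kwargs": {"series": [4, 0.2, 0, -0.1, -1.5, -7, 1, 8, 0.4, 0, -0.2, -3, -14, 1, 12, 0.6, 0, -0.3, -4.5, -21, 1, 16, 0.8, 1, -0.3, -6, -28, 1, 20, 1, 2, -0.4, -7.5, -34.5, 1, 24, 1.2, 3, -0.5, -9, -41, 1, 28, 1.4, 4, -0.6, -10.3, -48, 1, 31, 1.5, 6, -0.7, -11.8, -54.5, 1, 34.4, 1.7, 7, -0.7, -13.3, -61, 1, 34.4, 1.7, 8, -0.8, -14.6, -67.5, 1]}}

```text
clock: 2.37
tcp_pos: [0.4538, 0.0273, 0.2504]
orientation: [0.09, 0.181, 0.976, -0.079]
wrist_force: [-0.4, -0.2, -0.2]
finger_gap: 0.0853
```

Run:
```python
from h import *
Rt,pt=target(.45,.12); rel(Rt,pt)
```

```text
rel cm [0.37 0.09 1.88] deg [ -0.66 -12.57 -57.57] t 2.3667 q [ 0.01 -0.03 -0.34  1.12 -0.19  0.36] tcp [0.4538 0.0273 0.2504] F [-0.4 -0.2 -0.2] gap 0.08530543386725674
```

>>> {"fn": "send_rows", "kwargs": {"series": [0.1, 0, 0.5, -0.1, -1.5, -7, 1, 0.2, 0, 1, -0.2, -3, -13.7, 1, 0.4, 0.1, 1.5, -0.2, -4.4, -20, 1, 0.4, 0.1, 1.9, -0.3, -5.8, -26.5, 1, 0.4, 0.1, 1.9, -0.4, -7.2, -33, 1, 0.4, 0.1, 1.9, -0.5, -8.6, -39.5, 1, 0.4, 0.1, 1.9, -0.5, -10, -46, 1, 0.4, 0.1, 1.9, -0.6, -11.4, -52, 1, 0.4, 0.1, 1.9, -0.7, -12.6, -57.6, 1, 0.4, 0.1, 1.9, -0.7, -12.6, -57.6, 1]}}

```text
clock: 3.2
tcp_pos: [0.4531, 0.0206, 0.2318]
orientation: [0.143, -0.315, 0.929, -0.127]
wrist_force: [-0.4, 0.1, 1.1]
finger_gap: 0.0854
```

Run:
```python
from h import *
Rt,pt=target(.45,.12); rel(Rt,pt)
Rt,pt=target(.45,.015); rel(Rt,pt)
cv2.imwrite("pics/s1.png",cv2.resize(read_camera("side")[130:290,200:400],(750,600),interpolation=cv2.INTER_CUBIC))
```

```text
rel cm [-0.35  0.4  -0.01] deg [-0.18 -0.17 -0.53] t 3.2 q [-0.05 -0.2  -0.58  0.83 -0.13 -0.72] tcp [0.4531 0.0206 0.2318] F [-0.4  0.1  1.1] gap 0.0854148992191757
rel cm [-0.38  0.43 10.49] deg [-0.18 -0.17 -0.53] t 3.2 q [-0.05 -0.2  -0.58  0.83 -0.13 -0.72] tcp [0.4531 0.0206 0.2318] F [-0.4  0.1  1.1] gap 0.0854148992191757
```

View pics/s1.png

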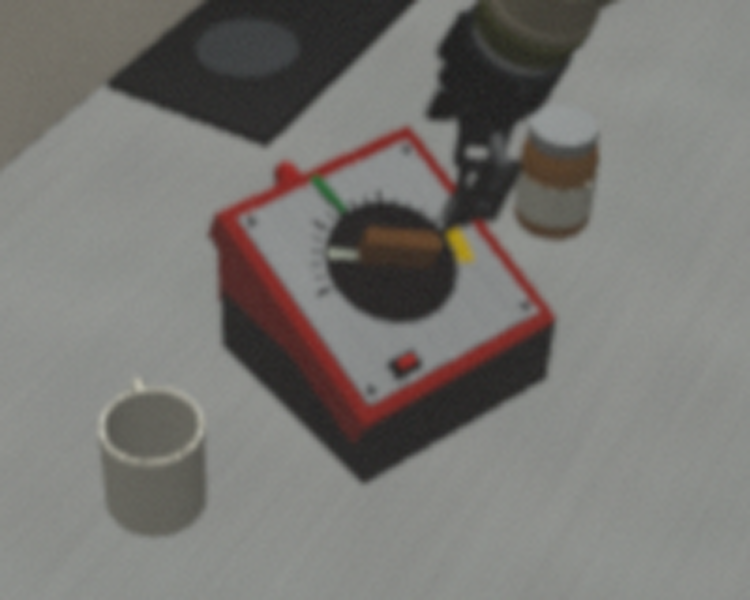

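Run:
```python
from h import *
M,o=T(p)
f=lambda P:((proj("side",P)-[200,130])*3.75).round(1).tolist()
print("tcp,bar top,face centre,",f([get_state()["tcp_pos"],o+M@[0,0,.042],o]))
Q=[[.084,.08,0],[.084,-.08,0],[-.084,-.08,0],[-.084,.08,0]]
print("screws",f(np.array(Q)@M.T+o))
th=np.linspace(0,6.2,8); print("disc span",np.array(f(np.c_[.055*np.cos(th),.055*np.sin(th),0*th+.01]@M.T+o)).tolist())
```

```text
tcp,bar top,face centre, [[437.1, 176.9], [403.3, 234.9], [388.1, 261.5]]
screws [[250.6, 219.2], [404.3, 147.2], [523.3, 303.1], [370.0, 387.4]]
disc span [[352.8, 202.8], [325.2, 242.3], [346.5, 293.1], [402.0, 316.2], [448.9, 294.0], [452.7, 244.6], [412.6, 204.2], [357.3, 200.8]]
```

Screws in the side view are within 1 px of the model, so the pose is confirmed. Descending over the bar.

>>> {"fn": "send_rows", "kwargs": {"series": [-0.2, 0.2, 1, 0, 0, -0.5, 1, -0.4, 0.4, 2, 0, 0, -0.5, 1, -0.4, 0.4, 3.5, 0, 0, -0.5, 1, -0.4, 0.4, 5, 0, 0, -0.5, 1, -0.4, 0.4, 6.5, 0, 0, -0.5, 1, -0.4, 0.4, 8, 0, 0, -0.5, 1, -0.4, 0.4, 9, 0, 0, -0.5, 1, -0.4, 0.4, 10, 0, 0, -0.5, 1, -0.4, 0.4, 10.4, 0, 0, -0.5, 1, -0.4, 0.4, 10.4, 0, 0, -0.5, 1]}}

```text
clock: 4.08
tcp_pos: [0.4904, 0.0112, 0.1339]
orientation: [0.142, -0.318, 0.929, -0.127]
wrist_force: [-0.3, -0.8, -1.1]
finger_gap: 0.0859
```

Run:
```python
from h import *
Rt,pt=target(.45,.015); rel(Rt,pt)
```

```text
rel cm [ 0.04  0.02 -0.02] deg [-0.09 -0.31 -0.24] t 4.0833 q [-0.07 -0.05 -0.71  0.55 -0.12 -0.75] tcp [0.4904 0.0112 0.1339] F [-0.3 -0.8 -1.1] gap 0.08588606115755963
```

>>> {"fn": "send_rows", "kwargs": {"series": [0, 0, 0, 0, 0, 0, 0, 0, 0, 0, 0, 0, 0, 0, 0, 0, 0, 0, 0, 0, 0, 0, 0, 0, 0, 0, 0, 0, 0, 0, 0, 0, 0, 0, 0, 0, 0, 0, 0, 0, 0, 0, 0, 0, 0, 0, 0, 0, 0, 0, 0, 0, 0, 0, 0, 0, 0, 0, 0, 0, 0, 0, 0, 0, 0, 0, 0, 0, 0, 0], "newtons": 50}}

```text
clock: 4.92
tcp_pos: [0.4892, 0.0131, 0.1346]
orientation: [0.142, -0.32, 0.928, -0.125]
wrist_force: [-7.5, 7.6, 6.0]
finger_gap: 0.0168
```

Run:
```python
from h import *
Rt,pt=target(.45,.015); rel(Rt,pt); print(get_state()["ft_torque"])
```

```text
rel cm [ 0.09 -0.17  0.12] deg [ 0.08 -0.13 -0.06] t 4.9167 q [-0.06 -0.05 -0.71  0.55 -0.12 -0.75] tcp [0.4892 0.0131 0.1346] F [-7.5  7.6  6. ] gap 0.016805759497568358
[1.28429852 1.14795122 0.32123499]
```

Fingers closed on the bar. The side force says the knob lies about 2 mm toward tool +y, so I'll shift that way and then turn clockwise.

>>> {"fn": "send_rows", "kwargs": {"series": [0, 0.2, 0, 0, 0, 0, 0, 0, 0.2, 0, 0, 0, 5, 0, 0, 0.2, 0, 0, 0, 11, 0, 0, 0.2, 0, 0, 0, 17, 0, 0, 0.2, 0, 0, 0, 23, 0, 0, 0.2, 0, 0, 0, 29, 0, 0, 0.2, 0, 0, 0, 35, 0, 0, 0.2, 0, 0, 0, 40, 0, 0, 0.2, 0, 0, 0, 45, 0, 0, 0.2, 0, 0, 0, 45, 0]}}

```text
clock: 5.75
tcp_pos: [0.4892, 0.013, 0.1347]
orientation: [0.181, 0.063, 0.98, -0.062]
wrist_force: [-4.5, 0.5, 4.0]
finger_gap: 0.0173
```

Run:
```python
from h import *
Rt,pt=target(.45+np.radians(45),.015); rel(Rt,pt); s=get_state();A=R.from_quat(s["orientation"],scalar_first=True).as_matrix()
print("F tool",A.T@s["wrist_force"],"axes y",A[:,1],"T tool",A.T@s["ft_torque"])
```

```text
rel cm [-0.06 -0.17  0.12] deg [-0.24 -0.02 -0.35] t 5.75 q [-0.06 -0.05 -0.71  0.55 -0.12  0.04] tcp [0.4892 0.013  0.1347] F [-4.5  0.5  4. ] gap 0.017327951528204474
F tool [ 2.83042408 -0.54689994 -5.31958481] axes y [ 0.14552649  0.98431697 -0.09971035] T tool [-0.23525687  0.79412753  0.03710679]
```

Forces are small and the angle tracks. Continuing: another 60°, then 60°.

>>> {"fn": "send_rows", "kwargs": {"series": [0, 0, 0, 0, 0, 6, 0, 0, 0, 0, 0, 0, 12, 0, 0, 0, 0, 0, 0, 18, 0, 0, 0, 0, 0, 0, 24, 0, 0, 0, 0, 0, 0, 30, 0, 0, 0, 0, 0, 0, 36, 0, 0, 0, 0, 0, 0, 42, 0, 0, 0, 0, 0, 0, 48, 0, 0, 0, 0, 0, 0, 54, 0, 0, 0, 0, 0, 0, 60, 0]}}

```text
clock: 6.58
tcp_pos: [0.489, 0.0128, 0.1346]
orientation: [0.188, 0.545, 0.817, 0.036]
wrist_force: [-5.6, -0.4, 5.3]
finger_gap: 0.017
```

>>> {"fn": "send_rows", "kwargs": {"series": [0, 0, 0, 0, 0, 6, 0, 0, 0, 0, 0, 0, 12, 0, 0, 0, 0, 0, 0, 18, 0, 0, 0, 0, 0, 0, 24, 0, 0, 0, 0, 0, 0, 30, 0, 0, 0, 0, 0, 0, 36, 0, 0, 0, 0, 0, 0, 42, 0, 0, 0, 0, 0, 0, 48, 0, 0, 0, 0, 0, 0, 54, 0, 0, 0, 0, 0, 0, 54, 0]}}

```text
clock: 7.42
tcp_pos: [0.4887, 0.0128, 0.1344]
orientation: [0.151, 0.856, 0.481, 0.117]
wrist_force: [-6.1, 1.5, 6.2]
finger_gap: 0.0171
```

Run:
```python
from h import *
Rt,pt=target(3.42,.015); rel(Rt,pt); s=get_state();A=R.from_quat(s["orientation"],scalar_first=True).as_matrix()
print("F tool",A.T@s["wrist_force"],"T tool",A.T@s["ft_torque"])
cv2.imwrite("pics/s2.png",cv2.resize(read_camera("side")[155:255,240:365],(750,600),interpolation=cv2.INTER_CUBIC))
```

```text
rel cm [-0.09  0.16  0.12] deg [ 0.07  0.27 10.78] t 7.4167 q [-0.06 -0.05 -0.71  0.55 -0.12  2.03] tcp [0.4887 0.0128 0.1344] F [-6.1  1.5  6.2] gap 0.017095713484347963
F tool [-1.49072099 -3.21147086 -8.01716969] T tool [ 1.01208469 -0.30020724 -0.00686413]
```

View pics/s2.png

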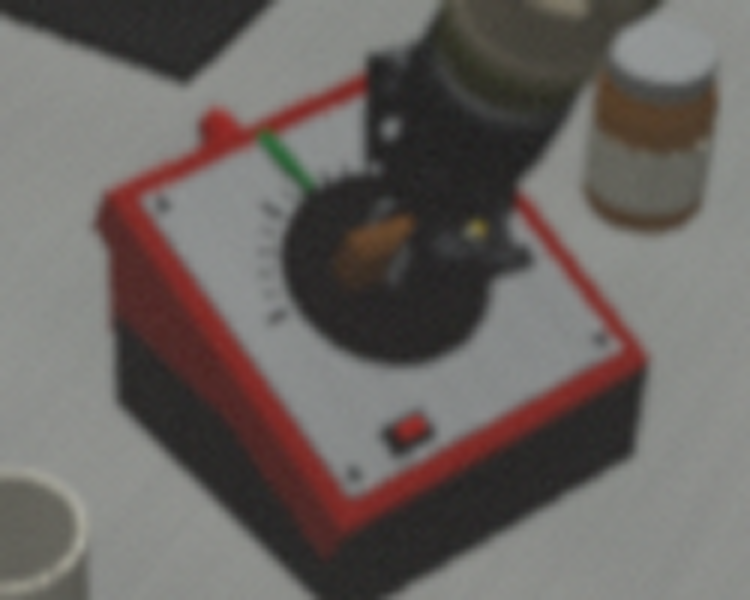

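The bar has turned and the tab and bystanders are untouched; the gripper hides the pointer. 11° more puts the dial at about 3.3, then hold about 0.5 s.

>>> {"fn": "send_rows", "kwargs": {"series": [0, 0, 0, 0, 0, 4, 0, 0, 0, 0, 0, 0, 8, 0, 0, 0, 0, 0, 0, 11, 0, 0, 0, 0, 0, 0, 11, 0, 0, 0, 0, 0, 0, 11, 0, 0, 0, 0, 0, 0, 11, 0, 0, 0, 0, 0, 0, 11, 0, 0, 0, 0, 0, 0, 11, 0, 0, 0, 0, 0, 0, 11, 0, 0, 0, 0, 0, 0, 11, 0]}}

```text
clock: 8.3
tcp_pos: [0.4887, 0.0129, 0.1344]
orientation: [0.139, 0.897, 0.398, 0.131]
wrist_force: [-6.5, 0.2, 5.8]
finger_gap: 0.0169
```

Run:
```python
from h import *
Rt,pt=target(3.42,.015); rel(Rt,pt); s=get_state();A=R.from_quat(s["orientation"],scalar_first=True).as_matrix()
print("F tool",A.T@s["wrist_force"],"T tool",A.T@s["ft_torque"])
cv2.imwrite("pics/t2.png",cv2.resize(read_camera("top")[205:295,210:330],(720,540),interpolation=cv2.INTER_CUBIC))
```

```text
rel cm [-0.06  0.18  0.12] deg [0.09 0.26 0.03] t 8.3 q [-0.06 -0.05 -0.71  0.55 -0.12  2.22] tcp [0.4887 0.0129 0.1344] F [-6.5  0.2  5.8] gap 0.01691589948250586
F tool [-3.30714658 -2.48636888 -7.65265181] T tool [ 0.94060156 -0.52899003  0.00999111]
```

View pics/t2.png

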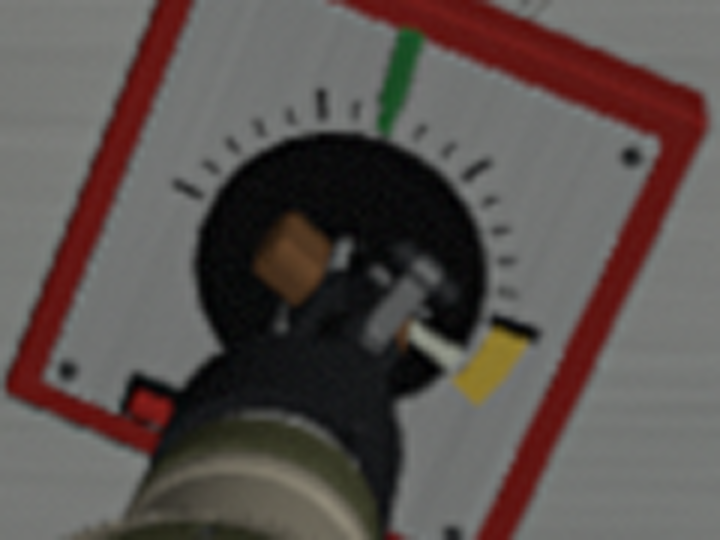

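The pointer (tip about 462,355) stands in the middle of the yellow zone. I'll check the number first.

Run:
```python
from h import *
for uv in [(460,356),(415,330),(515,328),(385,130),(185,187)]:
    v=face("top",[np.array(uv)/6+[209.6,204.6]],p,.008)[0]; print(v.round(4),"dial",1.5-np.arctan2(v[1],v[0]) )
```

```text
[-0.0114 -0.0528  0.008 ] dial 3.283705136943501
[-0.0089 -0.0337  0.008 ] dial 3.3288919910647676
[ 0.0075 -0.0668  0.008 ] dial 2.959616817448617
[0.0588 0.006  0.008 ] dial 1.3987944237873655
[0.0076 0.0652 0.008 ] dial 0.04577560430252037
```

Dial is about 3.29–3.30, and it was held well over 0.2 s. Now back: dial 1.39 means bar 1.27, so −123°.

>>> {"fn": "send_rows", "kwargs": {"series": [0, 0, 0, 0, 0, -6, 0, 0, 0, 0, 0, 0, -12, 0, 0, 0, 0, 0, 0, -18, 0, 0, 0, 0, 0, 0, -24, 0, 0, 0, 0, 0, 0, -30, 0, 0, 0, 0, 0, 0, -36, 0, 0, 0, 0, 0, 0, -42, 0, 0, 0, 0, 0, 0, -48, 0, 0, 0, 0, 0, 0, -54, 0, 0, 0, 0, 0, 0, -60, 0]}}

```text
clock: 9.18
tcp_pos: [0.489, 0.0128, 0.1346]
orientation: [0.186, 0.576, 0.795, 0.043]
wrist_force: [-4.7, -0.2, 5.1]
finger_gap: 0.0171
```

>>> {"fn": "send_rows", "kwargs": {"series": [0, 0, 0, 0, 0, -6, 0, 0, 0, 0, 0, 0, -12, 0, 0, 0, 0, 0, 0, -18, 0, 0, 0, 0, 0, 0, -24, 0, 0, 0, 0, 0, 0, -30, 0, 0, 0, 0, 0, 0, -36, 0, 0, 0, 0, 0, 0, -42, 0, 0, 0, 0, 0, 0, -48, 0, 0, 0, 0, 0, 0, -53, 0, 0, 0, 0, 0, 0, -53, 0]}}

```text
clock: 10.02
tcp_pos: [0.4892, 0.0129, 0.1346]
orientation: [0.186, 0.161, 0.968, -0.044]
wrist_force: [-3.4, 1.5, 5.5]
finger_gap: 0.0172
```

>>> {"fn": "send_rows", "kwargs": {"series": [0, 0, 0, 0, 0, -4, 0, 0, 0, 0, 0, 0, -7, 0, 0, 0, 0, 0, 0, -9, 0, 0, 0, 0, 0, 0, -10, 0, 0, 0, 0, 0, 0, -10, 0, 0, 0, 0, 0, 0, -10, 0, 0, 0, 0, 0, 0, -10, 0]}}

```text
clock: 10.6
tcp_pos: [0.4892, 0.013, 0.1346]
orientation: [0.182, 0.078, 0.978, -0.06]
wrist_force: [-3.9, 2.3, 4.6]
finger_gap: 0.0173
```

Run:
```python
from h import *
Rt,pt=target(1.27,.015); rel(Rt,pt); s=get_state();A=R.from_quat(s["orientation"],scalar_first=True).as_matrix()
print("F tool",A.T@s["wrist_force"],"T tool",A.T@s["ft_torque"])
cv2.imwrite("pics/t3.png",cv2.resize(read_camera("top")[205:295,210:330],(720,540),interpolation=cv2.INTER_CUBIC))
```

```text
rel cm [-0.06 -0.17  0.12] deg [-0.24 -0.02 -0.16] t 10.6 q [-0.06 -0.05 -0.71  0.55 -0.12  0.08] tcp [0.4892 0.013  0.1346] F [-3.9  2.3  4.6] gap 0.01726237688650027
F tool [ 2.20730135  1.18966761 -5.90182806] T tool [-0.16652327  0.88069134  0.00335388]
```

View pics/t3.png

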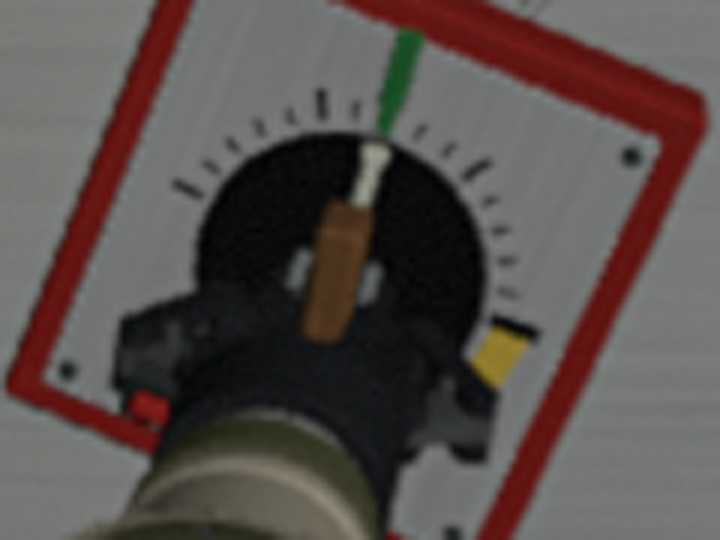

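```bash
cat > ang.py <<'E'
from h import *
im=read_camera("top"); b,g,r=[im[...,i].astype(int) for i in range(3)]
yy,xx=np.mgrid[:384,:512]; uv=np.c_[xx[205:285,225:310].ravel(),yy[205:285,225:310].ravel()]
v=face("top",uv,p,.008); rr=np.hypot(v[:,0],v[:,1]); an=1.5-np.arctan2(v[:,1],v[:,0])
k=lambda a:a[205:285,225:310].ravel()
gm=(k(g-r)>20)&(k(g-b)>10)&(rr>.054)&(rr<.1)
wm=(k(im.min(2))>80)&(rr>.034)&(rr<.053)
for n,m,w in (("tab",gm,k(g-r)),("ptr",wm&(abs(an-1.4)<.4),k(im.min(2))-40)):
    print(n,m.sum(),"dial",np.average(an[m],weights=w[m]).round(3),"r",rr[m].min().round(3),rr[m].max().round(3))
E
python3 ang.py
```

```text
tab 64 dial 1.386 r 0.059 0.097
ptr 28 dial 1.38 r 0.034 0.053
```

Pointer 1.380 against tab 1.386: aligned. Opening and retreating along the tool axis.

>>> {"fn": "send_rows", "kwargs": {"series": [0, 0, 0, 0, 0, 0, 0.3, 0, 0, 0, 0, 0, 0, 0.6, 0, 0, 0, 0, 0, 0, 1, 0, 0, 0, 0, 0, 0, 1, 0, 0, 0, 0, 0, 0, 1, 0, 0, -1, 0, 0, 0, 1, 0, 0, -3, 0, 0, 0, 1, 0, 0, -6, 0, 0, 0, 1, 0, 0, -9, 0, 0, 0, 1, 0, 0, -12, 0, 0, 0, 1]}}

```text
clock: 11.53
tcp_pos: [0.4472, 0.0303, 0.2464]
orientation: [0.181, 0.078, 0.978, -0.06]
wrist_force: [0.7, -0.3, 0.2]
finger_gap: 0.0856
```

>>> {"fn": "send_rows", "kwargs": {"series": [0, 0, -2, 0, 0, 0, 1, 0, 0, -4, 0, 0, 0, 1, 0, 0, -4, 0, 0, 0, 1, 0, 0, -4, 0, 0, 0, 1, 0, 0, -4, 0, 0, 0, 1, 0, 0, -4, 0, 0, 0, 1]}}

```text
clock: 12.03
tcp_pos: [0.4337, 0.0359, 0.281]
orientation: [0.18, 0.078, 0.979, -0.06]
wrist_force: [1.3, 1.3, -0.6]
finger_gap: 0.0852
```

```bash
python3 ang.py
python3 - <<'E'
from h import *
s=get_state(); print(s["clock"],s["tcp_pos"],s["finger_gap"],s["wrist_force"])
cv2.imwrite("pics/t4.png",cv2.resize(read_camera("top")[155:305,150:410],(780,450),interpolation=cv2.INTER_CUBIC))
E
```

```text
tab 64 dial 1.386 r 0.059 0.097
ptr 29 dial 1.382 r 0.034 0.053
12.0833 [0.43370578 0.03586573 0.2809497 ] 0.08521393895004793 [ 0.28683039 -0.69916115 -0.38421132]
```

View pics/t4.png

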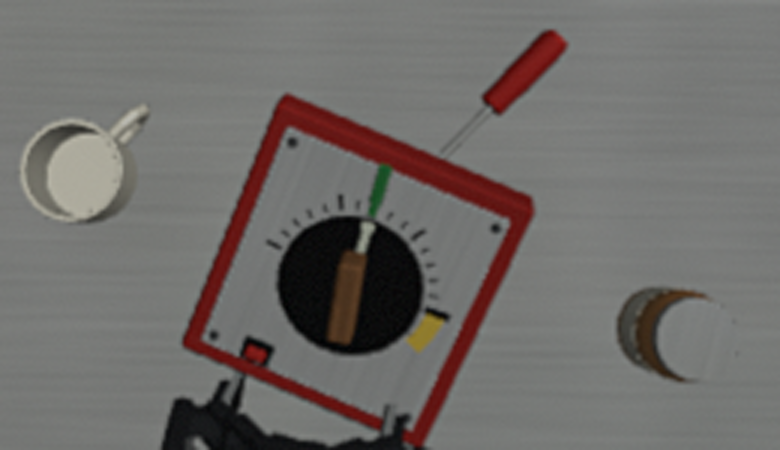

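The gripper is clear, the pointer end (367,222) meets the green tab's end (372,216), and the mug, jar and screwdriver look unmoved. Handing in.

```bash
python3 -c "
from workcell import *
print(hand_in())"
```

```text
the job is handed in; nothing more can be done
None
```

The timer is set and the job is handed in, at about 12 s of the 69 s allowed; the hand-in gives no verdict.

- **Winding the bell:** I gripped the bar knob and turned it clockwise until the dial read about 3.29 by camera and 3.30 by bar angle less play. That is above the 3.12 needed, and I held it there for about 0.5 s.
- **Setting the time:** I turned it back, allowing for the play, let go and backed off.
- **Last checks:** The pointer reads 1.382 rad and the tab 1.386. The visible pointer end is about 2 mm from the tab end, against the 5.8 mm limit. The tab's reading did not change between the approach to the setting and after release. The mug, jar and screwdriver looked unmoved by eye (not measured), and nothing touches the gripper.
- **Disagreements:** The networks did not find the green tab, so I measured it by its colour. My first console fit, from the outer corners, was about 4 mm off, so I redid it from the face screws, scale marks and disc. An attempt to find the disc in the side camera locked onto the wrong dark area and was dropped. The grip forces put the knob about 2 mm from the camera estimate, and I corrected for that.

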